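# Open the vent of the bench kiln

### The arm

A 6-joint arm with a two-finger parallel gripper is mounted at the origin on the work surface. World frame = base frame: x ahead of the robot, y to its left, z up, the work surface at z = 0. Lengths are in mm, angles in rad, forces in N, time in s.
With the tool pointing down it reaches from about 250 to 775 mm from the base axis. Payload 8.9 kg.
Tool frame: the origin (TCP) lies midway between the tips of the shut fingers; the grasp point (between the pads) lies 19 mm behind it; z points along the fingers, y is the direction in which the jaws open and shut (so a half turn about z gives the same grasp; the last joint's range is limited). The gripper opens to 85 mm and grips with 20 to 120 N. Pads are 22 mm wide; open, the fingers measure 114 mm over their backs; the gripper's body (76 mm by 85 mm) begins 54 mm behind the grasp point. The pads swing forward as they close: fully open they stand 13 mm farther back than shut.
Start: joints at [1.024, 0.291, -0.153, 1.127, 0, 1.431], TCP at [208.204, 481.949, 231.305] pointing down, gripper open.
Joint ranges: [-2.52, 2.52], [-0.91, 1.74], [-1.3, 1.37], [-1.96, 2.02], [-1.52, 1.47], [-3.14, 3.14]. Speed limits (rad/s): [2.22, 2.22, 2.79, 3.14, 3.14, 3.14].

### API

Orientations are given as a 3x3 rotation matrix whose columns are the frame's x, y, z axes.
In Python, from station import robot gives the robot as it stands.
- The arm moves only by the tool carry_out, never from a script. Its argument "series" is one flat list of numbers, 4 for each row, row after row: the shift along the tool's x, y, z as a fraction of full scale, then the turn about the tool's z as a fraction of full scale. A call has exactly 10 rows; each row is the pose to reach, as a shift and turn from the pose commanded when the call began, along the tool's axes at that moment; what a row does not reach only later rows make up. Full scale, the value 1, is 0.25 m for a shift and 60 degrees for a turn. A row lasts 1/12 s, in which the tool goes at most 41.7 mm and 7.16 degrees, less where a joint would pass 70% of its speed; a pose out of reach is approached as far as the arm can. A call with a number of a shift or a turn outside -1 to 1 is refused whole. A call with a gripper value outside its range is refused whole. "claw" is the opening, from 0 (shut) to 1 (fully open), set as the call begins (left out, the last holds). The fingers move at their own pace and stop on an object; the grip force is fixed at half the most. Time passes only in rows, so rows that repeat a pose let the fingers close, or fill a call up. It gives the time, the measured TCP pose, the force and the opening at its end, in the units of the state.
- robot.sense(): the state, without advancing time (a new reading comes with each control period).
- robot.read_camera(name): name is "side" or "top"; returns a dict with "img" (400x640x3 uint8, red, green, blue), "fx", "fy", "cx", "cy" (pixels), "dist" ([k1, k2, p1, p2, k3] as OpenCV has them; the pictures are not rectified), "rvec" (rotation vector, rad) and "tvec" (3), from world to camera coordinates, as OpenCV has them. Camera axes: x right, y down, z forward; pixel columns grow to the right and rows downward; lengths in mm; the calibration is good to about 2 mm. A picture is of the moment at which its call begins. There is no depth.
- robot.sign_off(): hands the job in, once; it reports no verdict.
The state is a dict: "time_s": time; "joint_pos": joint angles; "qd": joint speeds; "tau": joint torques, N m; "position": TCP position; "orientation": TCP orientation; "wrist_force": force on the tool from outside, world axes, zero at the start; "ft_torque": the same for the moment, N m; "opening": opening from 0.0 (shut) to 1.0 (fully open).
Only numpy, scipy, OpenCV 4.12 (cv2) and the standard library are available. Lean on these libraries where they do the work, as an engineer would, in place of code of your own. Each camera call takes 0.05 s, during which the arm holds its last target.

### The job

The bench kiln is about to be fired and its vent must be open: take the larger of the two covers on top of the kiln by its knob and swivel it sideways around its screw until the hole beneath is completely uncovered, then let go. Leave the smaller cover shut over its hole, and do not disturb the terracotta cup standing on the kiln between the two: there is free room for the cover on the side away from it.

Things in the scene. Friction and masses are not known exactly. Their poses are not given: they have to be found in the camera images.
- vent_cover (a joint): Swivel angle (rad) of the larger cover, a 4 mm steel plate (66 mm disc on a 24 mm wide arm) flat over a 44 mm hole. 0 = centred on the hole, positive = anticlockwise seen from above, stops at -1.9 and +1.9. Swings either way with light friction (about 1 N at the knob), stays where left. Starts within 0.12 of 0; the hole is wholly clear from 0.87 either way.
- vent_knob (a point): Centre (half-way up) of the larger cover's knob: upright wooden cylinder, 22 mm diameter, 40 mm tall, in the middle of the cover's disc. The kiln's flat lid (400 x 340 mm, 200 mm above the table) is 36 mm below. Frame turns with the cover: x level, from the knob to the pivot screw 65 mm away (on the side far from the robot), z up. May be left or right of the cup.
- spy_cover (a joint): Swivel angle (rad) of the smaller, similar cover (disc 40 mm, arm 16 mm wide, knob 16 mm in diameter and 40 mm tall, 48 mm from its screw), about 200 mm from the larger, beyond the cup; same senses. Starts within 0.08 of 0; its 20 mm hole stays covered up to about 0.2 either way.
- cup: Loose open terracotta cup, 68 mm in diameter at the rim and 70 mm tall, standing upright on the kiln's lid between the two covers; origin at the centre of its underside, z up. It stands in the way of the larger cover when that is swung towards it.
There are look-alikes about, which are no part of the job. What is shaped like the cup but blue is not meant.

How it is judged (in metres and radians):
At the end, for the whole second after the job is handed in: The larger cover stands at rest, swung at least 0.87 rad (50 degrees) from centred, so that its hole is wholly clear; the smaller cover is within 0.25 rad of centred; the cup stands upright within 15 mm of where it was ((value of joint vent_cover above 0.87 rad or value of joint vent_cover below -0.87 rad) and velocity of joint vent_cover between -0.1 and 0.1 rad/s and value of joint spy_cover between -0.25 and 0.25 rad and angle between cup's own z axis and vertical below 0.2 rad and distance of cup from where it was at the start of the episode below 0.015 m); the robot touches nothing.
It fails at once if the smaller cover is swung off its hole (more than 0.25 rad) (value of joint spy_cover above 0.25 rad or value of joint spy_cover below -0.25 rad).
It fails at once if the cup on the kiln is pushed more than 15 mm, lifted or tipped (distance of cup from where it was at the start of the episode above 0.015 m or angle between cup's own z axis and vertical above 0.25 rad).
It also fails if it takes over 32 s, if anything falls off the work surface, if the arm or the gripper's body presses on something with over 40 N, if the wrist force passes 120 N, or if a joint passes its speed limit or range.

## Working session

There is one attempt and no reset: what is moved stays moved. The work goes in short steps, Python scripts to look and compute and a tool call to move; the robot and the scene stay as the last step left them, time stands still between calls to the robot, and variables do not carry over. Pictures are saved under pics/ and viewed, and the job is handed in when it is done.

Besides the shell and the picture viewer there is one more tool, called after ">>>" as name(argument=value, ...) on one line, values as JSON. carry_out: Moves the arm, as the interface text tells. Its arguments: {"type":"object","properties":{"series":{"type":"array","items":{"type":"number","minimum":-1,"maximum":1}},"claw":{"type":"number"}},"required":["series"]}

```bash
mkdir -p pics; ls; python3 - <<'E'
from station import robot
import cv2,pickle
d={}
for n in("side","top"):
    c=robot.read_camera(n); d[n]=c
    cv2.imwrite(f"pics/{n}0.png",c["img"][:,:,::-1])
    print(n,{k:c[k] for k in c if k!="img"})
pickle.dump(d,open("cam0.pkl","wb"))
s=robot.sense();print(s)
E
```

```text
pics
side {'fx': 382.8540116051823, 'fy': 382.8540116051823, 'cx': 317.4070379094196, 'cy': 196.232969204323, 'dist': array([0.00794884, 0.        , 0.        , 0.        , 0.        ]), 'rvec': array([ 2.11080074, -0.78159739,  0.41752468]), 'tvec': array([-473.91933336,  349.5925253 ,  449.62327136])}
top {'fx': 385.4675428910082, 'fy': 385.4675428910082, 'cx': 315.2752586063063, 'cy': 194.74878670336153, 'dist': array([-0.05238087,  0.        ,  0.        ,  0.        ,  0.        ]), 'rvec': array([ 2.17675706, -2.18437259,  0.08406068]), 'tvec': array([-37.81442326, 610.63018294, 853.19616216])}
{'time_s': 0.1, 'joint_pos': array([ 1.02373986e+00,  2.91237108e-01, -1.54042786e-01,  1.12671178e+00,
       -1.33857800e-05,  1.43148253e+00]), 'qd': array([ 0.0003716 , -0.00149301,  0.00059201,  0.00061539, -0.00148424,
       -0.00013614]), 'tau': array([ 1.84097655e-03, -5.37978530e+01,  3.31917894e+01,  9.35343211e-03,
       -1.15854914e-04,  3.71322403e-05]), 'position': array([207.98163878, 481.61498437, 230.78591018]), 'orientation': array([[-9.18018236e-01,  3.96537699e-01, -6.10358511e-04],
       [ 3.96538139e-01,  9.18017673e-01, -1.02786109e-03],
       [ 1.52734231e-04, -1.18562565e-03, -9.99999285e-01]]), 'wrist_force': array([ 0.43043042, -0.09438148,  0.1701012 ]), 'ft_torque': array([ 0.06136334, -0.05024634, -0.00080322]), 'opening': 1.0006196945118189}
```

View pics/side0.png

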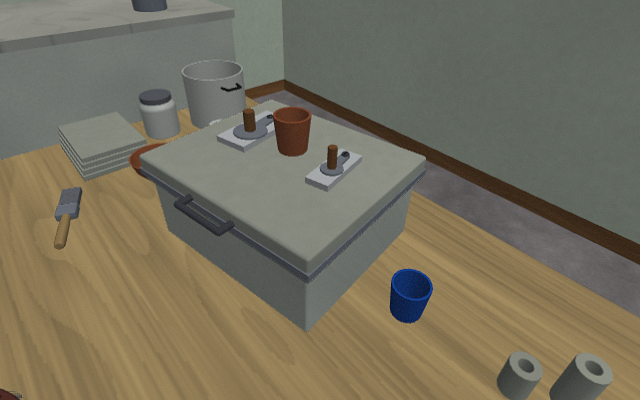

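View pics/top0.png

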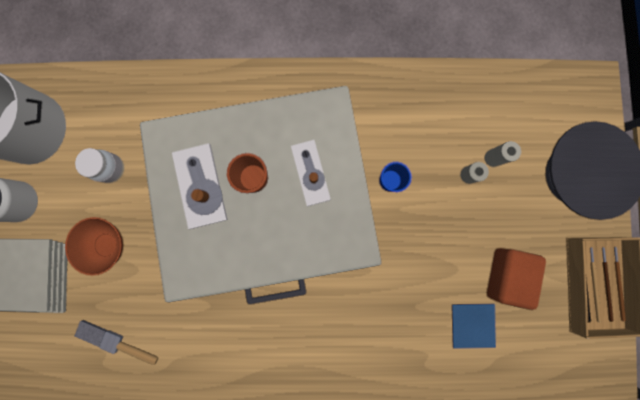

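The top view shows two covers on the kiln. The left one has its disc at about (204,197) and its screw at (193,162). The right one has its disc at about (313,180) and its screw at (306,154). The terracotta cup is between them at (247,173), the blue cup is off the kiln at (396,177), and a red bowl sits at (94,246). The left disc is larger, so I take that as the vent cover and will check it in enlarged crops.

```bash
cat > h.py <<'E'
import numpy as np,cv2
def K(c): return np.array([[c["fx"],0,c["cx"]],[0,c["fy"],c["cy"]],[0,0,1.]])
def proj(c,P): return cv2.projectPoints(np.array(P,float).reshape(-1,1,3),c["rvec"],c["tvec"],K(c),c["dist"])[0].reshape(-1,2)
def ray(c,uv):
    n=cv2.undistortPoints(np.array([[uv]],float),K(c),c["dist"]).ravel()
    R=cv2.Rodrigues(c["rvec"])[0]; o=-R.T@c["tvec"]; d=R.T@np.array([n[0],n[1],1]); return o,d/np.linalg.norm(d)
def onz(c,uv,z):
    o,d=ray(c,uv); return o+d*(z-o[2])/d[2]
def tri(c1,u1,c2,u2):
    o1,d1=ray(c1,u1);o2,d2=ray(c2,u2)
    A=np.stack([d1,-d2],1);t=np.linalg.lstsq(A,o2-o1,rcond=None)[0]
    p,q=o1+d1*t[0],o2+d2*t[1];return (p+q)/2,np.linalg.norm(p-q)
E
python3 - <<'E'
import pickle,cv2,numpy as np
from h import *
d=pickle.load(open("cam0.pkl","rb"))
t=d["top"]["img"][:,:,::-1];s=d["side"]["img"][:,:,::-1]
a=cv2.resize(t[135:240,160:340],None,fx=4.4,fy=4.4,interpolation=cv2.INTER_CUBIC)
b=cv2.resize(s[95:200,200:380],None,fx=4.4,fy=4.4,interpolation=cv2.INTER_CUBIC)
cv2.imwrite("pics/topc.png",a);cv2.imwrite("pics/sidec.png",b)
for n in d:
  c=d[n];R=cv2.Rodrigues(c["rvec"])[0];print(n,-R.T@c["tvec"],proj(c,[[0,0,0],[208,482,231]]))
E
```

```text
side [ 249.71870919 -415.59963409  560.26160395] [[-91.63796522 497.9701332 ]
 [-26.4053806  120.56889418]]
top [541.61877674 -41.17443705 898.44121036] [[298.65112972 463.19648444]
 [ 18.39153183 415.22525393]]
```

View pics/topc.png

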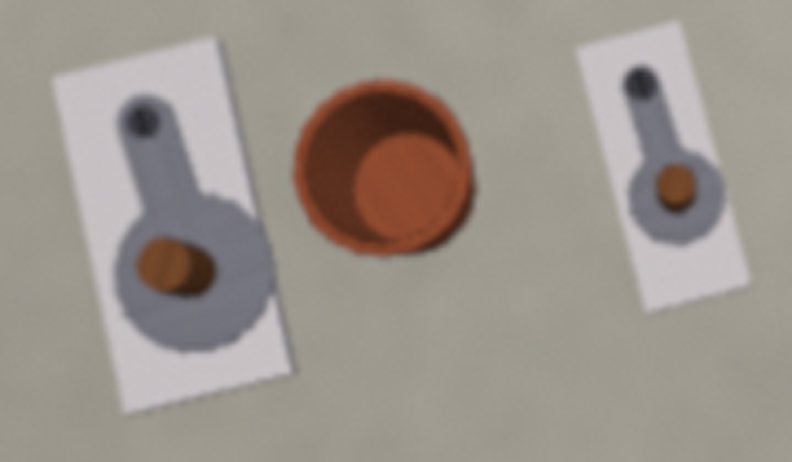

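View pics/sidec.png

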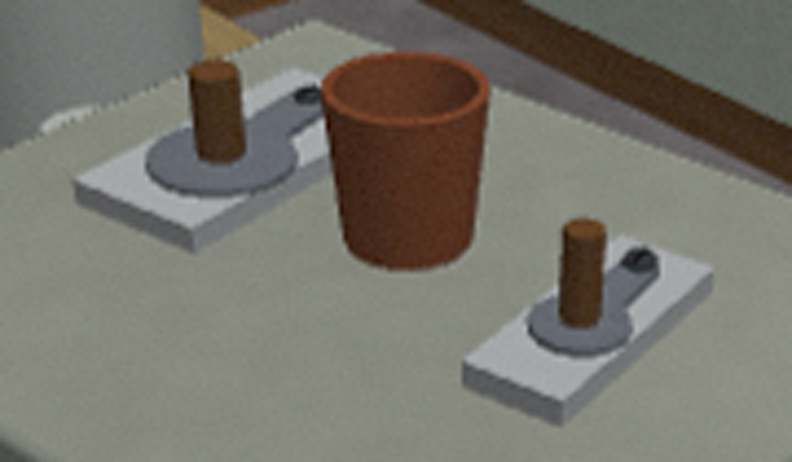

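The crops confirm that the left cover, with its disc clearly wider and beside the cup, is the vent cover. The knob top is at crop (164,264) in the top view and (216,70) in the side view. Next I triangulate.

```bash
python3 - <<'E'
import pickle
from h import *
np.set_printoptions(precision=1,suppress=True)
d=pickle.load(open("cam0.pkl","rb"));T,S=d["top"],d["side"]
ft=lambda u,v:(u/4.4+160-.4,v/4.4+135-.4)
fs=lambda u,v:(u/4.4+200-.4,v/4.4+95-.4)
print("knob top",tri(T,ft(164,264),S,fs(216,71)),onz(T,ft(164,264),256),onz(S,fs(216,71),256))
print("disc",onz(T,ft(195,272),216)); print("knob base",onz(T,ft(190,272),216))
p=onz(T,ft(143,120),219);print("screw",p)
print("screw tri",tri(T,ft(143,120),S,fs(308,93)))
print("cup rim",onz(T,ft(384,167),270),"bottom",onz(T,ft(410,187),203))
print("small knob",onz(T,ft(677,184),256),tri(T,ft(677,182),S,fs(584,228)))
b=[onz(T,ft(*q),212)[:2] for q in((53,75),(216,37),(294,373),(123,412))];print("plate",b)
print("lid",[onz(T,q,200)[:2] for q in((141,122),(348,87),(380,265),(166,301))])
E
```

```text
knob top (array([593.2, 158.2, 257.5]), np.float64(0.38035477670202755)) [593.2 158.8 256. ] [595.  160.9 256. ]
disc [593.1 158.5 216. ]
knob base [593.1 160.5 216. ]
screw [655.  180.2 219. ]
screw tri (array([654.1, 179.7, 221.7]), np.float64(1.0150331777736077))
cup rim [628.2  72.2 270. ] bottom [629.   73.4 203. ]
small knob [623.1 -37.3 256. ] (array([623.1, -36.9, 258.2]), np.float64(1.374358876108505))
plate [array([675.2, 220.7]), array([690.6, 153. ]), array([552.2, 118.4]), array([536.5, 188.1])]
lid [array([734.3, 285.4]), array([ 798.2, -102. ]), array([ 469.6, -156.1]), array([405.6, 229.4])]
```

>>> carry_out(series=[0, 0, -0.14, 0, 0, 0, -0.28, 0, 0, 0, -0.4, 0, -0.115, -0.034, -0.4, 0, -0.23, -0.068, -0.4, 0, -0.345, -0.103, -0.4, 0, -0.46, -0.137, -0.4, 0, -0.575, -0.171, -0.4, 0, -0.69, -0.205, -0.4, 0, -0.805, -0.24, -0.4, 0], claw=1)

```text
time_s: 0.93
position: [370.0, 345.9, 331.1]
orientation: [[-0.918, 0.397, -0.0], [0.397, 0.918, -0.0], [0.0, -0.0, -1.0]]
wrist_force: [-0.8, 1.3, 0.1]
opening: 0.998
```

>>> carry_out(series=[-0.12, -0.04, 0, 0.1, -0.24, -0.08, 0, 0.2, -0.36, -0.12, 0, 0.3, -0.48, -0.16, 0, 0.4, -0.6, -0.2, 0, 0.5, -0.72, -0.24, 0, 0.6, -0.84, -0.28, 0, 0.7, -0.93, -0.32, 0, 0.79, -0.98, -0.334, 0, 0.79, -0.98, -0.334, 0, 0.79], claw=0.7)

```text
time_s: 1.77
position: [562.4, 171.4, 330.4]
orientation: [[-0.329, 0.944, -0.001], [0.944, 0.329, -0.001], [-0.0, -0.001, -1.0]]
wrist_force: [0.1, 0.9, -0.3]
opening: 0.7
```

```bash
python3 - <<'E'
from station import robot
from h import *
import pickle
s=robot.sense();print(s["time_s"],s["position"],s["orientation"].round(3),s["joint_pos"].round(2),s["opening"])
dd=np.array([593.5,159.2,s["position"][2]])-s["position"];print((s["orientation"].T@dd)/250)
c={n:robot.read_camera(n) for n in("top","side")};pickle.dump(c,open("cam1.pkl","wb"))
cv2.imwrite("pics/side1.png",c["side"]["img"][:,:,::-1]);cv2.imwrite("pics/top1.png",c["top"]["img"][:,:,::-1])
E
```

```text
1.7667 [562.4079172  171.40429363 330.35205875] [[-0.329  0.944 -0.001]
 [ 0.944  0.329 -0.001]
 [-0.    -0.001 -1.   ]] [ 0.17  0.39  0.25  1.43 -0.    1.41] 0.6997602363838674
[-8.70037900e-02  1.01394932e-01 -8.18967852e-05]
```

View pics/side1.png

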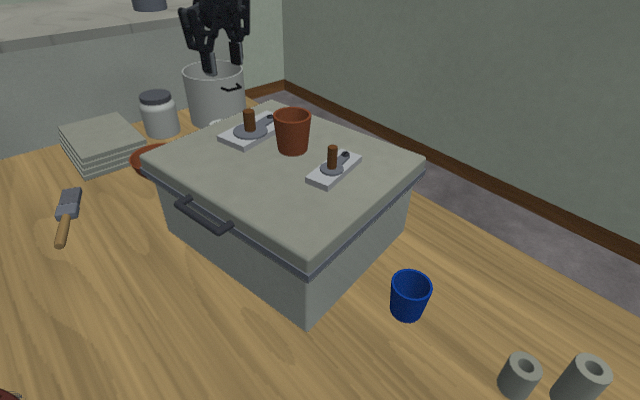

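The gripper is above and behind the vent knob with the jaws aligned radially, at about (215,50) in the side view. The scene is undisturbed, so I align and descend.

>>> carry_out(series=[-0.03, 0.035, 0, 0, -0.06, 0.07, 0, 0, -0.087, 0.101, 0, 0, -0.087, 0.101, 0.06, 0, -0.087, 0.101, 0.12, 0, -0.087, 0.101, 0.18, 0, -0.087, 0.101, 0.22, 0, -0.087, 0.101, 0.25, 0, -0.087, 0.101, 0.25, 0, -0.087, 0.101, 0.25, 0])

```text
time_s: 2.7
position: [591.6, 161.5, 269.2]
orientation: [[-0.33, 0.944, -0.0], [0.944, 0.33, 0.0], [0.0, 0.0, -1.0]]
wrist_force: [0.5, -1.1, 1.0]
opening: 0.697
```

```bash
python3 - <<'E'
from station import robot
from h import *
s=robot.sense();print(s["time_s"],s["position"],s["wrist_force"])
c={n:robot.read_camera(n) for n in("top","side")}
a=cv2.resize(c["side"]["img"][20:200,170:410,::-1],None,fx=1.65,fy=1.65);b=cv2.resize(c["top"]["img"][100:280,110:350,::-1],None,fx=1.65,fy=1.65)
cv2.imwrite("pics/b2.png",np.hstack([a,b]))
E
```

```text
2.7 [591.63100687 161.52656551 269.15252552] [ 0.49011314 -1.06500367  1.0007983 ]
```

View pics/b2.png

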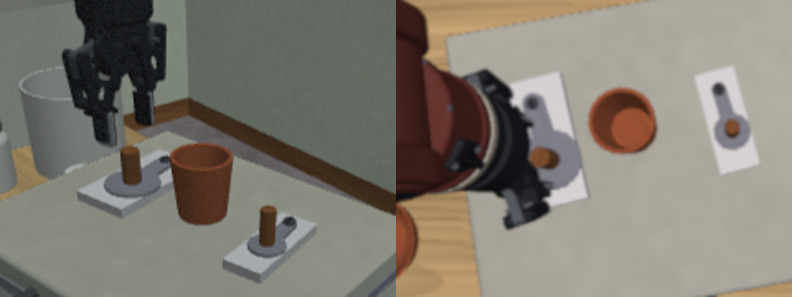

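The knob stands between the open fingers and is clear of the cup in both views. I descend the remaining 46 mm and then close.

>>> carry_out(series=[-0.011, 0.004, 0.03, 0, -0.011, 0.004, 0.06, 0, -0.011, 0.004, 0.09, 0, -0.011, 0.004, 0.12, 0, -0.011, 0.004, 0.15, 0, -0.011, 0.004, 0.17, 0, -0.011, 0.004, 0.18, 0, -0.011, 0.004, 0.18, 0, -0.011, 0.004, 0.18, 0, -0.011, 0.004, 0.18, 0])

```text
time_s: 3.63
position: [594.0, 158.8, 224.2]
orientation: [[-0.329, 0.944, 0.001], [0.944, 0.329, 0.0], [-0.0, 0.001, -1.0]]
wrist_force: [0.2, -0.3, 0.6]
opening: 0.7
```

>>> carry_out(series=[0, 0, 0, 0, 0, 0, 0, 0, 0, 0, 0, 0, 0, 0, 0, 0, 0, 0, 0, 0, 0, 0, 0, 0, 0, 0, 0, 0, 0, 0, 0, 0, 0, 0, 0, 0, 0, 0, 0, 0], claw=0)

```text
time_s: 4.47
position: [594.8, 159.0, 224.4]
orientation: [[-0.33, 0.944, 0.002], [0.944, 0.33, 0.001], [-0.0, 0.002, -1.0]]
wrist_force: [5.1, 2.2, 2.2]
opening: 0.243
```

```bash
python3 - <<'E'
from station import robot
from h import *
s=robot.sense();print(s["time_s"],s["position"],s["orientation"].round(3),s["wrist_force"],s["opening"])
c={n:robot.read_camera(n) for n in("top","side")}
a=cv2.resize(c["side"]["img"][20:200,170:410,::-1],None,fx=1.65,fy=1.65);b=cv2.resize(c["top"]["img"][100:280,110:350,::-1],None,fx=1.65,fy=1.65)
cv2.imwrite("pics/b3.png",np.hstack([a,b]))
p=s["position"];R=s["orientation"];piv=np.array([654.7,180]);r=np.array([593.5,159.2])-piv
for k in range(1,21):
    a=-k*0.0625; A=np.array([[np.cos(a),-np.sin(a)],[np.sin(a),np.cos(a)]])
    w=A@r-r; print(k,round(a,3),(R[:2,:2].T@w/250).round(3),"turn",round(-np.degrees(a)/60,3))
E
```

```text
4.4667 [594.79321149 159.04920418 224.35566012] [[-0.33   0.944  0.002]
 [ 0.944  0.33   0.001]
 [-0.     0.002 -1.   ]] [5.12019966 2.23391333 2.24345152] 0.24304873231323593
1 -0.062 [0.016 0.001] turn 0.06
2 -0.125 [0.032 0.002] turn 0.119
3 -0.188 [0.048 0.005] turn 0.179
4 -0.25 [0.064 0.009] turn 0.239
5 -0.312 [0.079 0.013] turn 0.298
6 -0.375 [0.095 0.019] turn 0.358
7 -0.438 [0.109 0.025] turn 0.418
8 -0.5 [0.124 0.033] turn 0.477
9 -0.562 [0.138 0.041] turn 0.537
10 -0.625 [0.151 0.05 ] turn 0.597
11 -0.688 [0.164 0.06 ] turn 0.657
12 -0.75 [0.176 0.071] turn 0.716
13 -0.812 [0.187 0.082] turn 0.776
14 -0.875 [0.198 0.094] turn 0.836
15 -0.938 [0.208 0.107] turn 0.895
16 -1.0 [0.217 0.121] turn 0.955
17 -1.062 [0.225 0.135] turn 1.015
18 -1.125 [0.232 0.149] turn 1.074
19 -1.188 [0.238 0.164] turn 1.134
20 -1.25 [0.244 0.179] turn 1.194
```

View pics/b3.png

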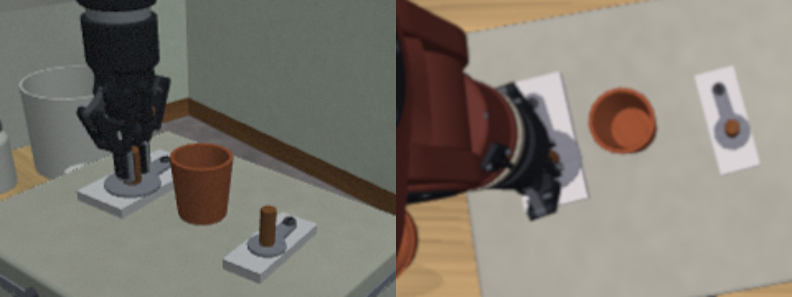

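The fingers hold the knob at an opening of 0.243, about 21 mm, and the wrist force is small. I swing it along the arc, away from the cup.

>>> carry_out(series=[0.016, 0.001, 0, 0.06, 0.032, 0.002, 0, 0.12, 0.048, 0.005, 0, 0.18, 0.064, 0.009, 0, 0.24, 0.079, 0.013, 0, 0.3, 0.095, 0.019, 0, 0.36, 0.109, 0.025, 0, 0.42, 0.124, 0.033, 0, 0.48, 0.138, 0.041, 0, 0.54, 0.151, 0.05, 0, 0.6])

```text
time_s: 5.4
position: [592.3, 199.1, 224.3]
orientation: [[0.291, 0.957, -0.001], [0.957, -0.291, 0.001], [0.0, -0.001, -1.0]]
wrist_force: [-4.1, 2.3, 6.8]
opening: 0.236
```

>>> carry_out(series=[0.016, 0.001, 0, 0.06, 0.032, 0.002, 0, 0.12, 0.048, 0.005, 0, 0.18, 0.064, 0.009, 0, 0.24, 0.079, 0.013, 0, 0.3, 0.095, 0.019, 0, 0.36, 0.109, 0.025, 0, 0.42, 0.124, 0.033, 0, 0.48, 0.138, 0.041, 0, 0.54, 0.138, 0.041, 0, 0.54])

```text
time_s: 6.23
position: [611.3, 230.7, 224.3]
orientation: [[0.758, 0.652, -0.003], [0.652, -0.758, 0.003], [-0.0, -0.004, -1.0]]
wrist_force: [-9.1, 7.7, 7.8]
opening: 0.242
```

```bash
python3 - <<'E'
from station import robot
from h import *
s=robot.sense();print(s["time_s"],s["position"],s["orientation"].round(3),s["wrist_force"],s["opening"],s["joint_pos"])
c={n:robot.read_camera(n) for n in("top","side")}
a=cv2.resize(c["side"]["img"][20:200,170:410,::-1],None,fx=1.65,fy=1.65);b=cv2.resize(c["top"]["img"][100:280,110:350,::-1],None,fx=1.65,fy=1.65)
cv2.imwrite("pics/b4.png",np.hstack([a,b]))
E
```

```text
6.2333 [611.26576324 230.74480497 224.28845744] [[ 0.758  0.652 -0.003]
 [ 0.652 -0.758  0.003]
 [-0.    -0.004 -1.   ]] [-9.10262103  7.7287965   7.77808064] 0.24193217093466923 [0.24739007 0.54774549 0.22527242 1.25029678 0.00350757 2.67843663]
```

View pics/b4.png

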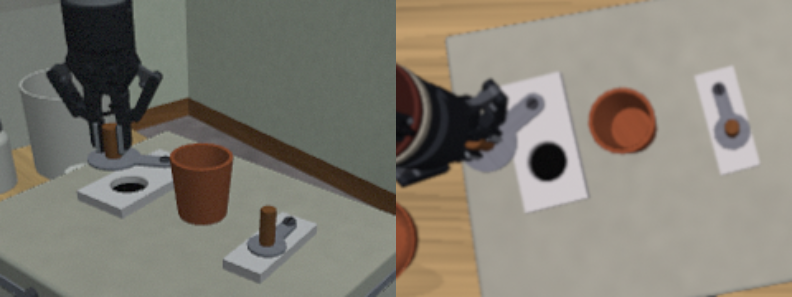

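The hole is fully uncovered, seen at (547,160) in the right panel, and the cover angle is about -1.1 rad. The cup and small cover look unmoved. I open and then lift straight up.

>>> carry_out(series=[0, 0, 0, 0, 0, 0, 0, 0, 0, 0, 0, 0, 0, 0, 0, 0, 0, 0, 0, 0, 0, 0, 0, 0, 0, 0, 0, 0, 0, 0, 0, 0, 0, 0, -0.01, 0, 0, 0, -0.03, 0], claw=0.65)

```text
time_s: 7.17
position: [612.6, 228.5, 231.0]
orientation: [[0.757, 0.654, -0.001], [0.654, -0.757, -0.0], [-0.001, -0.0, -1.0]]
wrist_force: [-0.3, 0.0, -1.2]
opening: 0.646
```

>>> carry_out(series=[0, 0, -0.04, 0, 0, 0, -0.08, 0, 0, 0, -0.14, 0, 0, 0, -0.2, 0, 0, 0, -0.28, 0, 0, 0, -0.36, 0, 0, 0, -0.44, 0, 0, 0, -0.5, 0, 0, 0, -0.5, 0, 0, 0, -0.5, 0])

```text
time_s: 8.0
position: [613.5, 228.8, 357.7]
orientation: [[0.757, 0.654, 0.003], [0.654, -0.757, 0.001], [0.002, 0.001, -1.0]]
wrist_force: [0.1, -0.3, -0.6]
opening: 0.649
```

>>> carry_out(series=[-0.08, 0.08, 0, 0, -0.16, 0.16, 0, 0, -0.24, 0.24, 0, 0, -0.32, 0.32, 0, 0, -0.4, 0.4, 0, 0, -0.48, 0.48, 0, 0, -0.56, 0.56, 0, 0, -0.6, 0.6, 0, 0, -0.6, 0.6, 0, 0, -0.6, 0.6, 0, 0])

```text
time_s: 8.83
position: [597.3, 16.8, 355.8]
orientation: [[0.758, 0.653, -0.001], [0.653, -0.758, 0.001], [-0.0, -0.001, -1.0]]
wrist_force: [0.6, 0.4, 1.0]
opening: 0.654
```

That last retreat went sideways at a safe height (z 356) instead of back. I now pull back towards the robot.

>>> carry_out(series=[-0.08, -0.07, 0, 0, -0.16, -0.14, 0, 0, -0.24, -0.21, 0, 0, -0.32, -0.28, 0, 0, -0.4, -0.35, 0, 0, -0.48, -0.42, 0, 0, -0.56, -0.48, 0, 0, -0.6, -0.52, 0, 0, -0.6, -0.52, 0, 0, -0.6, -0.52, 0, 0])

```text
time_s: 9.67
position: [399.1, 18.2, 356.6]
orientation: [[0.756, 0.655, 0.001], [0.655, -0.756, 0.0], [0.001, 0.001, -1.0]]
wrist_force: [0.6, 0.7, -0.8]
opening: 0.649
```

```bash
python3 - <<'E'
from station import robot
from h import *
import pickle
s=robot.sense();print(s["time_s"],s["position"],s["wrist_force"])
c={n:robot.read_camera(n) for n in("top","side")};pickle.dump(c,open("cam5.pkl","wb"))
a=cv2.resize(c["side"]["img"][20:200,170:410,::-1],None,fx=1.65,fy=1.65);b=cv2.resize(c["top"]["img"][100:280,110:350,::-1],None,fx=1.65,fy=1.65)
cv2.imwrite("pics/b5.png",np.hstack([a,b]))
d=pickle.load(open("cam0.pkl","rb"))
for n,z in(("top",(220,145,280,200)),("side",(270,100,315,160))):
  for q in(d,c):
    im=q[n]["img"][z[1]:z[3],z[0]:z[2]].astype(int);m=(im[...,0]>im[...,2]+35)
    v,u=np.nonzero(m);print(n,u.mean()+z[0],v.mean()+z[1],m.sum())
E
```

```text
9.6667 [399.11371639  18.21977272 356.60990726] [ 0.56609492  0.70265641 -0.82998621]
top 246.60241874527588 172.8533635676493 1323
top 246.6178247734139 172.85574018126889 1324
side 292.2400530503979 129.4104774535809 1508
side 292.25573770491803 129.35606557377048 1525
```

View pics/b5.png

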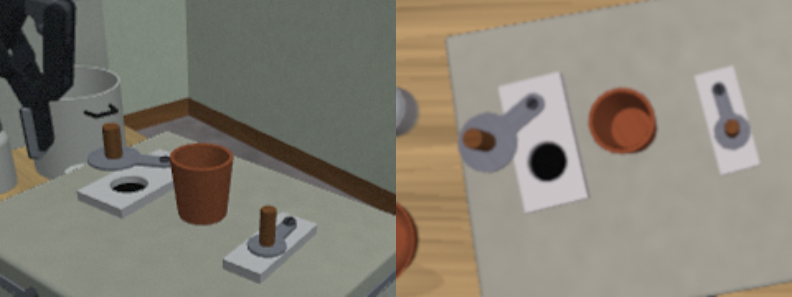

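The hole at (547,160) in the right panel is wholly clear, with the cover standing left of it at (488,142). The small cover is still shut, the cup moved less than 0.1 px, and the gripper is free. I hand the job in.

```bash
python3 - <<'E'
from station import robot
print(robot.sign_off())
E
```

```text
the job is handed in; nothing more can be done
None
```

The kiln vent is open. I gripped the larger (left) cover by its knob, swung it clockwise away from the cup to about -1.1 rad, let go and backed off. I handed the job in about 10 s after the start.

**Last checks:**
- **Vent hole:** both cameras show it wholly uncovered. The -1.1 rad is estimated from the gripper's path, not measured afterwards in the pictures.
- **Small cover:** it still sits over its hole, judged by eye only.
- **Cup:** its image position changed by less than 0.1 px in both views.
- **Gripper:** it is clear of everything, and the wrist force is about 1 N.

**One slip:** my first retreat after lifting went sideways over the cup instead of back towards the robot. It passed roughly 85 mm above the rim and touched nothing. No check failed or disagreed.

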